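# Take up the slack on a hub cover spindle

### The arm

A 6-joint arm with a two-finger parallel gripper is mounted at the origin on the work surface. World frame = base frame: x ahead of the robot, y to its left, z up, the work surface at z = 0. Lengths are in m, angles in rad, forces in N, time in s.
With the tool pointing down it reaches from about 0.4 to 0.825 m from the base axis. Payload 7 kg.
Tool frame: the origin (TCP) lies midway between the tips of the shut fingers; the grasp point (between the pads) lies 19 mm behind it (r.grasp_offset is the distance from the TCP to the grasp point, in m); y points along the fingers, x is the direction in which the jaws open and shut, and the axes are right-handed (so a half turn about y gives the same grasp; the last joint's range is limited). The gripper opens to 85 mm and grips with 20 to 120 N. Pads are 22 mm wide; open, the fingers measure 114 mm over their backs; the gripper's body (76 mm by 85 mm) begins 54 mm behind the grasp point. The pads swing forward as they close: fully open they stand 13 mm farther back than shut.
Start: joints at [1.405, 0.359, 0.012, 0, -1.224, -0.288], TCP at [0.296, 0.607, 0.2] pointing down, gripper open.
Joint ranges: [-3.07, 3.07], [-1.43, 2.12], [-1.02, 1.25], [-3.03, 1.67], [-3.05, -0], [-3.03, 3.03]. Speed limits (rad/s): [2.39, 2.39, 3.01, 3.14, 3.14, 3.14].

### API

Orientations are given as a 3x3 rotation matrix whose columns are the frame's x, y, z axes.
In Python, from station import r gives the robot as it stands. The module is installed in compiled form; this text tells all that it offers.
- The arm moves only by the shell command python3 -m jog 'ROWS' [OPENING] [FORCE]. ROWS is JSON, a list of rows, each a list of 6 numbers: the shift along the tool's x, y, z scaled (see below), then the turn, a rotation vector about the tool's x, y, z scaled (see below). In form: [[dx, dy, dz, wx, wy, wz], ...]. A call has 1 to 12 rows; each row is the pose to reach, as a shift and turn from the pose measured when the call began, along the tool's axes at that moment; what a row does not reach only later rows make up. The controller multiplies each number of a shift by 0.6 m and each number of a turn by pi/2 rad. A row lasts 1/10 s, in which the tool goes at most 50 mm and 8.59 degrees, less where a joint would pass 70% of its speed; a pose out of reach is approached as far as the arm can. A call with a number of a shift or a turn outside -1 to 1 is refused whole. A call with a gripper value outside its range is refused whole. OPENING is the gripper command: -1 is fully open, 1 is shut, values between are in proportion, set as the call begins (- or left out, the last holds). The fingers move at their own pace and stop on an object; FORCE is the grip in N (left out, the last holds). Time passes only in rows, so rows that repeat a pose let the fingers close. It gives the time, the measured TCP pose, the force and the opening at its end, in the units of the state.
- r.read_state(): the state, without advancing time (a new reading comes with each control period).
- r.capture(name): name is "scene" or "top" or "wrist"; returns the picture (400x640x3 uint8, red, green, blue); there is no depth.
- r.calibration(name): a dict with "mtx" (3x3 intrinsics, pixels), "world_to_cam" (4x4, takes a point from world to camera coordinates). Camera axes: x right, y down, z forward; pixel columns grow to the right and rows downward; lengths in m; the calibration is good to about 2 mm. A picture is of the moment at which its call begins: read the wrist's pose just before it. calibration takes no time and is no camera call; for the wrist camera it gives the pose at the moment of the call.
- r.sign_off(): hands the job in, once; it reports no verdict.
Trained networks look in the newest picture that a camera, given by its name, has taken for a name from the list of things; names that differ only in an ending like _2 or _b are one class to them, and where a whole thing is asked for, a point or a joint stands for the part that bears it (a point fixed in the world has none). Each returns a list of dicts, best first, with "conf" (0 to 1); they miss things now and then, are a little off and sometimes report something else, mostly with a low value. They report only what shows in the picture. A call takes as long as a camera call.
- r.masks_of(camera, query): "region" (400x640 bool, what is visible of it) and "box" ([left, top, right, bottom] in pixels, round what is visible of it).
- r.mark_of(camera, query): "uv" ([column, row] in pixels: a listed point, or the origin of a listed thing).
The state is a dict: "clock": time; "q": joint angles; "qvel": joint speeds; "joint_torque": joint torques, N m; "ee_pos": TCP position; "tool_rot": TCP orientation; "ft_force": force on the tool from outside, world axes, zero at the start; "torque": the same for the moment, N m; "grip_width": finger opening in m.
Only numpy, scipy, OpenCV 4.12 (cv2) and the standard library are available. Lean on these libraries where they do the work, as an engineer would, in place of code of your own. Each camera call takes 0.05 s, during which the arm holds its last target.

### The job

The hub cover on the spindle has slack. Loosen the thumb screw on the shaft collar, slide the collar along the rod towards the cover until it bears lightly on the sprung sleeve in front of the cover (only a few newtons; never squash it hard), then tighten the thumb screw again and let go, so that the collar keeps its light pressure. Leave the other things on the shelf where they are.

Things in the scene. Friction and masses are not known exactly. Their poses are not given: they have to be found in the camera images.
- spindle: Storage spindle fixed to the shelf: grey base plate 80 x 310 x 10 mm, two upright brackets, between them a level steel rod 14 mm thick, axis 80 mm above the shelf. Origin: centre of the base underside, z up; y runs along the rod from the plain bracket (y = -147 mm, 30 mm wide, 92 mm high) to the hub cover and backplate (y = +131 mm). The collar slides along the rod but cannot turn on it.
- backplate: The bracket behind the hub cover, fixed to the spindle: 40 mm wide, 10 mm thick, 92 mm high; origin at shelf level, at spindle y = +131 mm, axes as the spindle's. Carries the spring cup and the sprung cover: a red hard silicone dome 68 mm across, 22 mm deep, top 114 mm high, with a steel sleeve 26 mm across, 45 mm long, standing out of it along the rod towards the collar.
- spring_cup (a point): Mouth of the spring cup (aluminium, 28 mm across) on the rod axis, 80 mm high, at spindle y = +97 mm. Where the cover with its sleeve sits in front of it differs each time and is not measured: the sleeve's free end lies between spindle y = -4 and +18 mm. Pushed along +y it yields from the first touch against a spring of 4 N per mm, 8 mm at most.
- collar: Round aluminium shaft collar on the rod, 40 mm across, 24 mm long along the rod; origin at its centre, on the rod axis, axes as the spindle's. Starts at spindle y = -85 to -55 mm. Held fast while its thumb screw (on top) is tight; with it loosened, slides along y with about 6 N of drag, and stays where left while the spring pushes less than that. Grip it across the rod; thumb screw top 46 mm above its axis.
- screw_grip (a point): Centre of the thumb screw's flat wing, on the screw's vertical axis, 116 mm above the shelf (36 mm above the collar's axis). Wing 30 mm long, 9 mm thick, 20 mm high (106 to 126 mm above the shelf; collar top at 100 mm). The point's x axis runs along the wing's length and turns with it; when tight the wing lies across the rod, along the spindle's x.
- screw (a joint): Turn of the thumb screw, rad: 0 = fully tight (solid stop), grows as it is turned anticlockwise seen from above, to 1.6 (solid stop). It starts between 0 and 0.08. It grips the rod below 0.9 (tight: holds the collar against some 20 N); turn it to about 1.3 to have it well loosened. It stays where it is left; it takes up to about 0.35 N m to turn.
- organizer: Bystander: clear plastic two-tier organizer with lid, 160 x 110 x 120 mm; origin at the centre of its underside.
- socket: Bystander: steel lug wrench socket end standing upright, 31 mm across, 41 mm high; origin at the centre of its underside.
- coaster: Bystander: round oak coaster, 96 mm across, 9 mm thick; origin at the centre of its underside.
- clip: Bystander: stainless spring clip hanger lying flat, about 105 x 30 x 20 mm; origin in its underside.

How it is judged:
By the outcome, as a careful person would: the job done as asked, in the order asked, and still so for the second after the job is handed in, with the robot touching nothing.
It also fails if it takes over 72 s, if anything falls off the work surface, if the arm or the gripper's body presses on something with over 40 N, if the wrist force passes 120 N, or if a joint passes its speed limit or range.

## Working session

There is one attempt and no reset: what is moved stays moved. The work goes in short steps, Python scripts to look and compute and a shell command to move; the robot and the scene stay as the last step left them, time stands still between calls to the robot, and variables do not carry over. Pictures are saved under pics/ and viewed, and the job is handed in when it is done.

```bash
mkdir -p pics; cat > h.py <<'E'
import numpy as np, cv2
from station import r
def save(cam,name):
    im=r.capture(cam); cv2.imwrite(f'pics/{name}.png',im[:,:,::-1]); return im
def ray(cam,uv):
    c=r.calibration(cam);K=np.array(c['mtx']);T=np.array(c['world_to_cam'])
    d=np.linalg.inv(K)@np.array([uv[0],uv[1],1.]);R=T[:3,:3];o=-R.T@T[:3,3];return o,R.T@d
def at_z(cam,uv,z):
    o,d=ray(cam,uv);return o+d*(z-o[2])/d[2]
def proj(cam,p):
    c=r.calibration(cam);K=np.array(c['mtx']);T=np.array(c['world_to_cam'])
    q=K@(T[:3,:3]@np.array(p)+T[:3,3]);return q[:2]/q[2]
E
python3 - <<'E'
from h import *
np.set_printoptions(precision=4,suppress=True)
s=r.read_state();print(s)
for c in ['scene','top','wrist']:
    save(c,c+'0')
    for q in ['spindle','backplate','spring_cup','collar','screw_grip','organizer','socket','coaster','clip']:
        m=r.mark_of(c,q)
        if m: print(c,q,[(np.round(a['uv'],1),round(a['conf'],2)) for a in m[:2]])
    print(c,'clock',r.read_state()['clock'])
z=dict(spindle=0,backplate=0,spring_cup=.08,collar=.08,screw_grip=.116,socket=0,coaster=0,clip=0,organizer=0)
for c in ['top','scene']:
    for q in ['spindle','backplate','spring_cup','collar','screw_grip','organizer']:
        m=r.mark_of(c,q)
        if m: print(c,q,at_z(c,m[0]['uv'],z[q]))
E
```

```text
{'clock': 0.0, 'q': array([ 1.4051,  0.3594,  0.011 , -0.0004, -1.2241, -0.2881]), 'qvel': array([0.0009, 0.0012, 0.    , 0.0005, 0.0005, 0.0004]), 'joint_torque': array([ -0.0012, -58.3319,  29.3421,   6.9368,  -0.0062,   0.    ]), 'ee_pos': array([0.2957, 0.6062, 0.1991]), 'tool_rot': array([[-0.4385, -0.0006,  0.8987],
       [-0.8987, -0.0015, -0.4385],
       [ 0.0016, -1.    ,  0.0001]]), 'ft_force': array([-0.011 ,  0.3535,  0.5633]), 'torque': array([-0.0112, -0.0025, -0.0026]), 'grip_width': 0.08550955947063392}
scene spindle [(array([286.9, 221. ]), 0.89)]
scene backplate [(array([324.1, 201. ]), 0.74)]
scene spring_cup [(array([312.8, 184.8]), 0.92)]
scene collar [(array([258.9, 216.6]), 0.56)]
scene screw_grip [(array([258.8, 206.4]), 0.54)]
scene organizer [(array([406. , 185.7]), 0.92)]
scene socket [(array([321.5, 201.4]), 0.68), (array([208.8, 297.8]), 0.59)]
scene coaster [(array([363.8, 142.8]), 0.69)]
scene clip [(array([301.8, 303.2]), 0.62)]
scene clock 0.5
top spindle [(array([342.5, 229.5]), 0.79)]
top backplate [(array([295.6, 212.4]), 0.8), (array([461., 232.]), 0.28)]
top spring_cup [(array([305.2, 213.9]), 0.61)]
top collar [(array([373.3, 237.8]), 0.65)]
top screw_grip [(array([376.4, 242.6]), 0.59)]
top organizer [(array([229.4, 149.6]), 0.67)]
top socket [(array([459.8, 230.6]), 0.63)]
top coaster [(array([196.1, 224.1]), 0.55)]
top clip [(array([415.1, 159.7]), 0.68)]
top clock 1.0
wrist clock 1.5
top spindle [ 0.5452 -0.0359  0.    ]
top backplate [0.5892 0.0912 0.    ]
top spring_cup [0.5762 0.0607 0.08  ]
top collar [ 0.5188 -0.1114  0.08  ]
top screw_grip [ 0.5048 -0.1157  0.116 ]
top organizer [0.7603 0.2783 0.    ]
scene spindle [ 0.5452 -0.0385  0.    ]
scene backplate [0.5921 0.0874 0.    ]
scene spring_cup [0.5702 0.0617 0.08  ]
scene collar [ 0.516  -0.1196  0.08  ]
scene screw_grip [ 0.5155 -0.1136  0.116 ]
scene organizer [0.7689 0.2816 0.    ]
```

View pics/scene0.png

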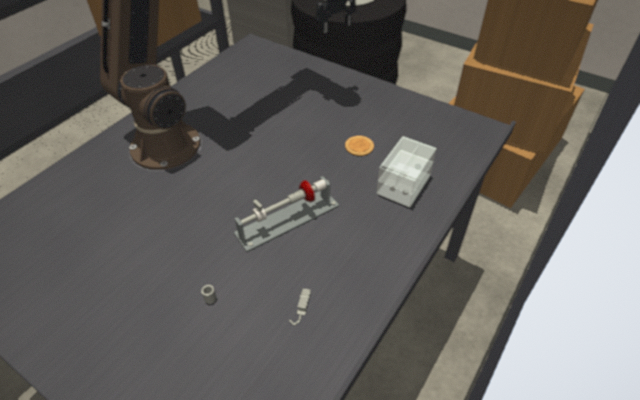

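View pics/top0.png

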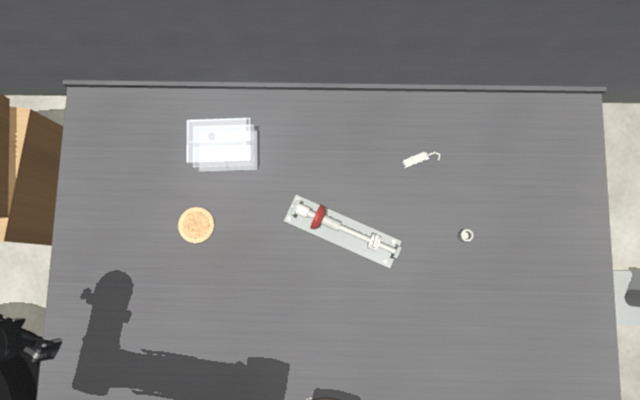

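View pics/wrist0.png

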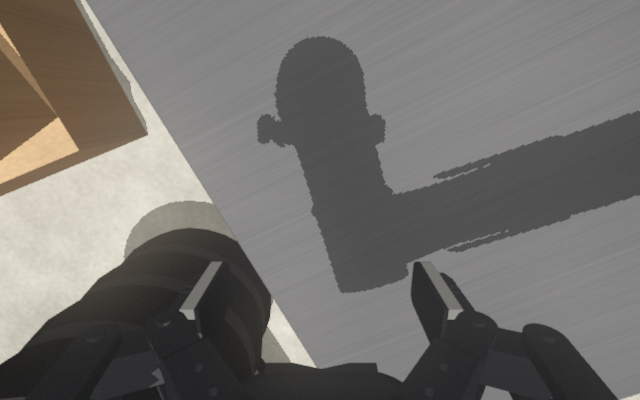

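The top view shows the spindle at about (345,230), with the dome end up and to the left. The collar's wing is at (375,241). The scene view agrees. Next I'll refine the yaw from the base-plate outline and find where the wrist camera sits.

```bash
python3 - <<'E'
from h import *
np.set_printoptions(precision=4,suppress=True)
save('top','top1')
m=r.masks_of('top','spindle')[0];print(m['conf'],m['box'])
c=cv2.findContours(m['region'].astype(np.uint8),cv2.RETR_EXTERNAL,cv2.CHAIN_APPROX_NONE)[0];c=max(c,key=len)
b=cv2.boxPoints(cv2.minAreaRect(c)); P=np.array([at_z('top',u,.01) for u in b]);print(P,P.mean(0))
for i in range(4): d=P[(i+1)%4]-P[i];print(np.linalg.norm(d),np.degrees(np.arctan2(d[1],d[0])))
T=np.array(r.calibration('wrist')['world_to_cam']);s=r.read_state()
o=-T[:3,:3].T@T[:3,3];print('cam in tool',s['tool_rot'].T@(o-s['ee_pos']), s['tool_rot'].T@T[:3,:3].T, r.calibration('wrist')['mtx'])
E
```

```text
0.77 [286.0, 194.9, 399.7, 266.9]
[[ 0.5641  0.1244  0.01  ]
 [ 0.64    0.0937  0.01  ]
 [ 0.5162 -0.199   0.01  ]
 [ 0.4424 -0.1665  0.01  ]] [ 0.5407 -0.0368  0.01  ]
0.08195616981392408 -22.021243225568117
0.31781768994029097 -112.94143221383416
0.08058190605699282 156.26188737258724
0.3153840548051511 67.30772590436248
cam in tool [ 0.0002 -0.1729  0.0805] [[ 1.     -0.0001 -0.0007]
 [ 0.0006 -0.3157  0.9489]
 [-0.0003 -0.9489 -0.3157]] [[315.4189   0.     320.8326]
 [  0.     315.4189 201.0376]
 [  0.       0.       1.    ]]
```

```bash
python3 -m jog '[[0.47,-0.13,0.46,0,0.97,0],[0.47,-0.13,0.46,0,0.97,0],[0.47,-0.13,0.46,0,0.97,0],[0.47,-0.13,0.46,0,0.97,0],[0.47,-0.13,0.46,0,0.97,0],[0.47,-0.13,0.46,0,0.97,0],[0.47,-0.13,0.46,0,0.97,0],[0.47,-0.13,0.46,0,0.97,0],[0.47,-0.13,0.46,0,0.97,0],[0.47,-0.13,0.46,0,0.97,0],[0.47,-0.13,0.46,0,0.97,0],[0.47,-0.13,0.46,0,0.97,0]]' -1
cat >> h.py <<'E'
def goto(p,head):
    """scaled row to put TCP at p, tool down, x heading (deg)"""
    from scipy.spatial.transform import Rotation as Ro
    s=r.read_state();R=s['tool_rot'];h=np.radians(head);c,sn=np.cos(h),np.sin(h)
    Rt=np.array([[c,0,-sn],[sn,0,c],[0,-1,0]])
    w=Ro.from_matrix(R.T@Rt).as_rotvec()
    print('row',np.round(R.T@(np.array(p)-s['ee_pos'])/.6,4),np.round(w/(np.pi/2),4),'q6',s['q'][5],'heading',np.degrees(np.arctan2(R[1,0],R[0,0])))
E
python3 -c "
from h import *
goto([.515,-.115,.26],67.2)"
```

```text
clock: 3.4
ee_pos: [0.4203, 0.2322, 0.2781]
tool_rot: [[-0.92, 0.0, -0.393], [0.393, 0.0, -0.92], [-0.0, -1.0, -0.0]]
ft_force: [-0.6, -0.1, 0.7]
grip_width: 0.0853
row [-0.3724  0.03    0.4703] [1.000e-04 9.964e-01 1.000e-04] q6 -1.3192014327729649 heading 156.875724693466
```

```bash
python3 -m jog '[[-0.372,0.03,0.47,0,0.996,0],[-0.372,0.03,0.47,0,0.996,0],[-0.372,0.03,0.47,0,0.996,0],[-0.372,0.03,0.47,0,0.996,0],[-0.372,0.03,0.47,0,0.996,0],[-0.372,0.03,0.47,0,0.996,0],[-0.372,0.03,0.47,0,0.996,0],[-0.372,0.03,0.47,0,0.996,0],[-0.372,0.03,0.47,0,0.996,0],[-0.372,0.03,0.47,0,0.996,0],[-0.372,0.03,0.47,0,0.996,0],[-0.372,0.03,0.47,0,0.996,0]]'
python3 - <<'E'
from h import *
np.set_printoptions(precision=4,suppress=True)
print(r.read_state()['q'])
save('wrist','w1')
for q,z in [('collar',.08),('screw_grip',.116),('spring_cup',.08),('spindle',0),('backplate',0)]:
    m=r.mark_of('wrist',q)
    for a in m[:2]: print(q,a['conf'],a['uv'],at_z('wrist',a['uv'],z))
E
```

```text
clock: 4.6
ee_pos: [0.515, -0.1144, 0.2597]
tool_rot: [[0.384, -0.001, -0.923], [0.923, 0.0, 0.384], [-0.0, -1.0, 0.001]]
ft_force: [0.3, -0.3, 0.7]
grip_width: 0.0854
[ 0.1533  0.0797 -0.2139 -0.0001 -1.2778 -2.1183]
collar 0.89 [320.6, 168.0] [ 0.511  -0.1131  0.08  ]
screw_grip 0.63 [321.8, 174.9] [ 0.5109 -0.1117  0.116 ]
spring_cup 0.9 [479.9, 169.2] [0.5822 0.0542 0.08  ]
spindle 0.65 [382.5, 158.5] [ 0.548  -0.0357  0.    ]
backplate 0.92 [474.5, 155.8] [0.5935 0.0828 0.    ]
```

View pics/w1.png

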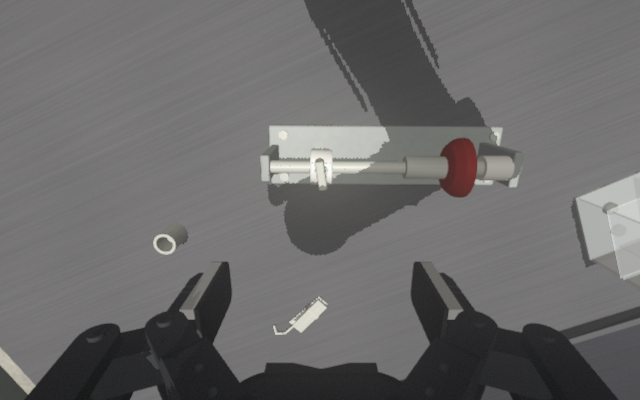

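The wrist view shows the rod nearly level in the image at row 166. The wing is at (321,175), the sleeve's free end at column ~404, and the dome at column 458. I'll zoom in to measure.

```bash
python3 - <<'E'
from h import *
im=cv2.imread('pics/w1.png')[115:215,250:530]
cv2.imwrite('pics/w1z.png',cv2.resize(im,None,fx=2.85,fy=2.85,interpolation=cv2.INTER_CUBIC))
np.set_printoptions(precision=4,suppress=True)
a=at_z('wrist',(285,166),.08);b=at_z('wrist',(398,167),.08);d=b-a;print(a,b,np.degrees(np.arctan2(d[1],d[0])))
E
```

```text
[ 0.4933 -0.1497  0.08  ] [ 0.544  -0.0314  0.08  ] 66.81245513701192
```

View pics/w1z.png

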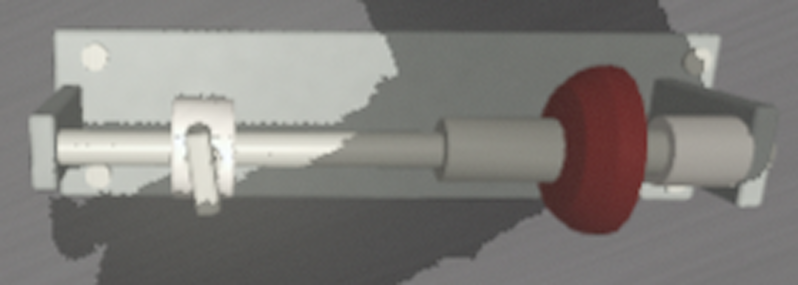

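```bash
python3 - <<'E'
from h import *
np.set_printoptions(precision=4,suppress=True)
u=np.array([np.cos(np.radians(67)),np.sin(np.radians(67))]);v=np.array([u[1],-u[0]])
f=lambda zx,zy:(250+zx/2.85,115+zy/2.85)
A=at_z('wrist',f(204,147.3),.08);print('collar axis',A)
for n,p,z in [('wing top near',f(200,133),.126),('wing top end',f(207,207),.126),('wingmid',f(204,180),.126),('rodL',f(70,146.5),.08),('rodR',f(420,149),.08),('sleeve',f(441,149),.08),('collR',f(236,147),.08),('collL',f(172,147),.08),('brL',f(57,147),.08)]:
    w=at_z('wrist',p,z);print(n,w,'along',np.dot(w[:2]-A[:2],u),'across',np.dot(w[:2]-A[:2],v))
goto([*A[:2],.16],67)
E
```

```text
collar axis [ 0.5101 -0.1116  0.08  ]
wing top near [ 0.4957 -0.1072  0.126 ] along -0.0016193160568252346 across -0.014980413966411992
wing top end [ 0.5211 -0.1152  0.126 ] along 0.0010039632173688903 across 0.011583645302580837
wingmid [ 0.5116 -0.1124  0.126 ] along -0.00012619451200922846 across 0.0017272652111353089
rodL [ 0.4892 -0.1608  0.08  ] along -0.05349715028218711 across -1.866143504402132e-05
rodR [ 0.544  -0.0322  0.08  ] along 0.08633807698796866 across 0.0001969854574661624
sleeve [ 0.5472 -0.0245  0.08  ] along 0.0947332949765898 across 0.0001489454036376764
collR [ 0.5149 -0.0998  0.08  ] along 0.012778194941298464 across -0.00019500357739425048
collL [ 0.505  -0.1233  0.08  ] along -0.012779120062161337 across -4.8712654859174066e-05
brL [ 0.4873 -0.1657  0.08  ] along -0.058695469008896384 across 0.00021411405623905644
row [0.0015 0.1667 0.0093] [-0.      0.0039  0.0001] q6 -2.119186791034194 heading 67.3484114261402
```

```bash
python3 -m jog '[[0.002,0.05,0.009,0,-0.029,0],[0.002,0.1,0.009,0,-0.029,0],[0.002,0.15,0.009,0,-0.029,0],[0.002,0.19,0.009,0,-0.029,0],[0.002,0.22,0.009,0,-0.029,0],[0.002,0.24,0.009,0,-0.029,0],[0.002,0.253,0.009,0,-0.029,0],[0.002,0.253,0.009,0,-0.029,0]]' 
python3 - <<'E'
from h import *
save('wrist','w2')
goto([.5101,-.1116,.108],70)
E
```

```text
clock: 5.7
ee_pos: [0.5101, -0.1114, 0.1076]
tool_rot: [[0.342, -0.001, -0.94], [0.94, -0.0, 0.342], [-0.0, -1.0, 0.001]]
ft_force: [0.3, 0.6, 0.3]
grip_width: 0.0853
row [-0.0006  0.0007  0.0006] [ 0.     -0.0002 -0.    ] q6 -2.0812361332188702 heading 69.98623118734159
```

View pics/w2.png

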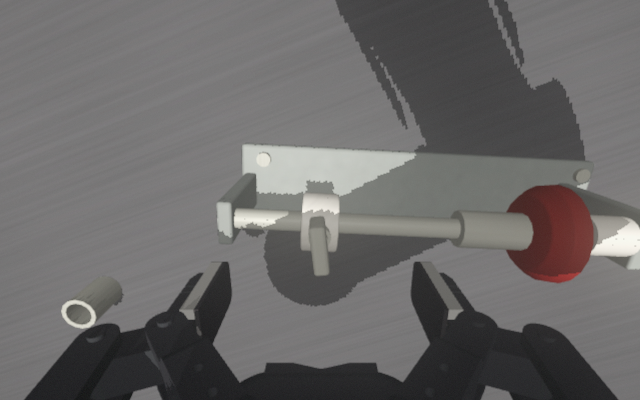

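Wing centred between the pads at about (319,250). Closing.

```bash
python3 -m jog '[[0,0,0,0,0,0],[0,0,0,0,0,0],[0,0,0,0,0,0],[0,0,0,0,0,0],[0,0,0,0,0,0],[0,0,0,0,0,0],[0,0,0,0,0,0],[0,0,0,0,0,0]]' 1 60
python3 - <<'E'
from h import *
save('wrist','w3');print(r.read_state()['torque'])
E
```

```text
clock: 6.55
ee_pos: [0.5105, -0.1114, 0.1084]
tool_rot: [[0.342, -0.0, -0.94], [0.94, -0.0, 0.342], [-0.0, -1.0, 0.0]]
ft_force: [-0.8, -0.0, -0.5]
grip_width: 0.0001
[-0.00334904 -0.00501663  0.02096804]
```

View pics/w3.png

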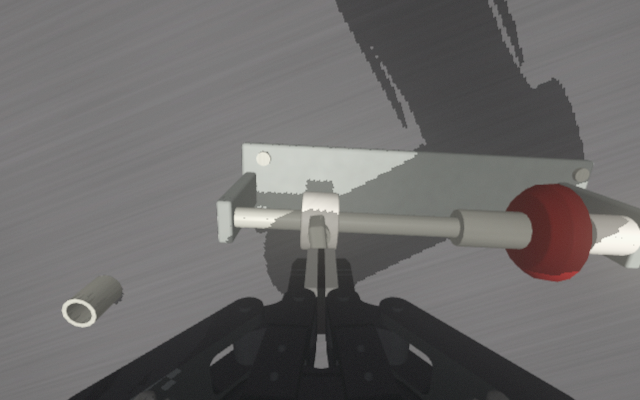

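```bash
python3 - <<'E'
from h import *
s=r.read_state();p=s['ee_pos'];R=s['tool_rot']
print('tcp',proj('wrist',p),'grasp',proj('wrist',p-R[:,1]*.019))
for dz in (-.015,0,.015): print(proj('wrist',p+R[:,2]*dz+[0,0,.018]))
im=cv2.imread('pics/w3.png')[180:340,240:400]
im2=cv2.imread('pics/w2.png')[180:340,240:400]
cv2.imwrite('pics/w3z.png',cv2.resize(np.hstack([im2,im]),None,fx=2.5,fy=2.5,interpolation=cv2.INTER_CUBIC))
E
```

```text
tcp [320.92060397 239.44464435] grasp [320.949777   254.48942317]
[320.94907033 277.48059672]
[320.94662482 253.62171158]
[320.94404136 228.41703925]
```

View pics/w3z.png

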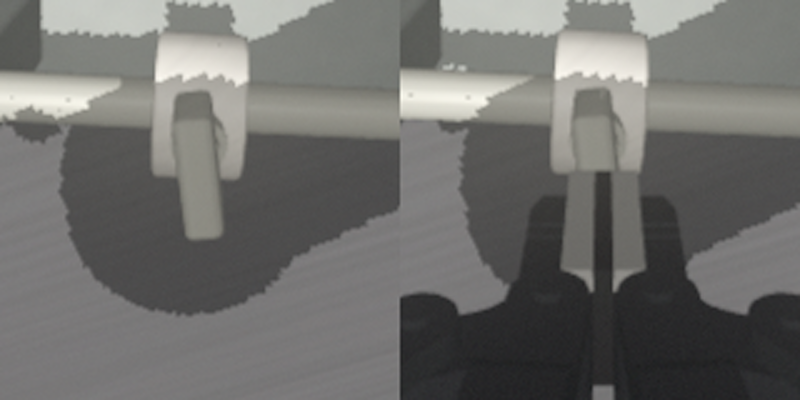

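```bash
python3 - <<'E'
from h import *
print('go',r.grasp_offset)
a=save('scene','s3');b=save('top','t3')
p=r.read_state()['ee_pos'];u,v=proj('scene',p),proj('top',p);print(u,v)
def z(im,c):
    x,y=int(c[0]),int(c[1]);return cv2.resize(im[y-40:y+40,x-40:x+40],None,fx=5,fy=5,interpolation=cv2.INTER_CUBIC)
cv2.imwrite('pics/st3.png',np.hstack([z(a,u),z(b,v)])[:,:,::-1])
E
```

```text
go 0.0187
[258.19175664 207.02318579] [374.33795244 240.3792238 ]
```

View pics/st3.png

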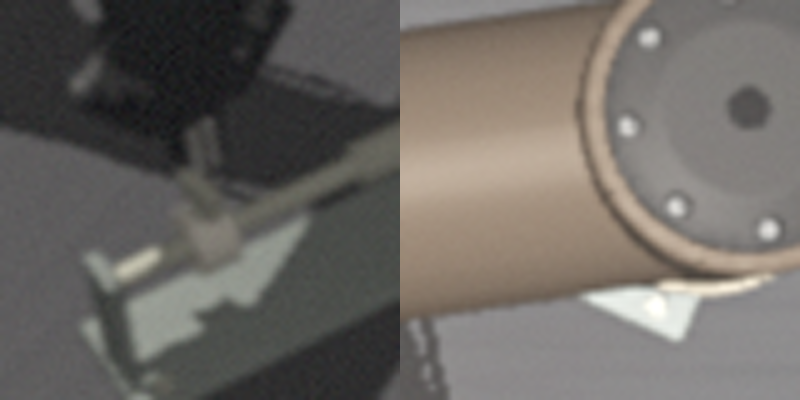

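The scene view (zoomed) shows the shut fingertips ending near (210,172), above the wing at (200,195). The real tips therefore sit about 25 mm higher than the stated TCP, and the close missed over the top of the wing. I'll open, go lower and check again.

```bash
python3 -m jog '[[0,0,0,0,0,0],[0,0,0,0,0,0],[0,0,0,0,0,0],[0,0.01,0,0,0,0],[0,0.02,0,0,0,0],[0,0.03,0,0,0,0],[0,0.035,0,0,0,0],[0,0.035,0,0,0,0]]' 0.2
python3 - <<'E'
from h import *
a=save('wrist','w4')
b=save('scene','s4')
p=np.array(r.read_state()['ee_pos'])
for dz in (0,.02,.03): print(proj('scene',p+[0,0,dz]),proj('wrist',p+[0,0,dz]))
x,y=258,205
cv2.imwrite('pics/st4.png',np.hstack([cv2.resize(b[y-30:y+30,x-30:x+30],(400,400),interpolation=cv2.INTER_CUBIC),cv2.resize(a[180:340,240:400],(400,400),interpolation=cv2.INTER_CUBIC)])[:,:,::-1])
E
```

```text
clock: 7.5
ee_pos: [0.5101, -0.1115, 0.0866]
tool_rot: [[0.342, -0.001, -0.94], [0.94, -0.0, 0.342], [-0.001, -1.0, 0.001]]
ft_force: [0.1, 0.0, -0.6]
grip_width: 0.0341
[258.97976828 212.14978627] [320.90208353 239.43692644]
[258.23023722 207.29754988] [320.92239231 255.35769244]
[257.84917695 204.83068143] [320.93433568 264.72052594]
```

View pics/st4.png

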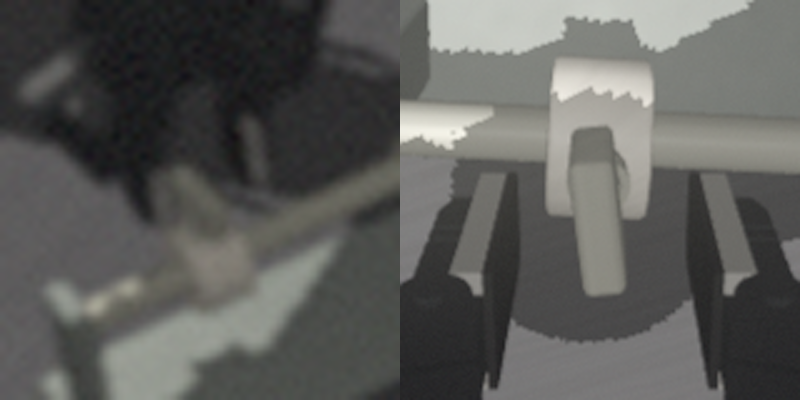

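The pads now straddle the wing, with the wing centred at zoom column 600 and the pads at 518 and 688. Closing.

```bash
python3 -m jog '[[0,0,0,0,0,0],[0,0,0,0,0,0],[0,0,0,0,0,0],[0,0,0,0,0,0]]' 1 60
python3 - <<'E'
from h import *
a=save('wrist','w5');s=r.read_state();print(s['torque'],s['ft_force'])
cv2.imwrite('pics/w5z.png',cv2.resize(a[180:340,240:400],(480,480),interpolation=cv2.INTER_CUBIC)[:,:,::-1])
E
```

```text
clock: 8.0
ee_pos: [0.5103, -0.1124, 0.0878]
tool_rot: [[0.341, -0.001, -0.94], [0.94, -0.002, 0.341], [-0.002, -1.0, 0.0]]
ft_force: [-1.4, -6.0, 2.6]
grip_width: 0.0069
[-1.82434909  0.38091808  0.38290308] [-0.27668827 -4.68665452  1.41683309]
```

View pics/w5z.png

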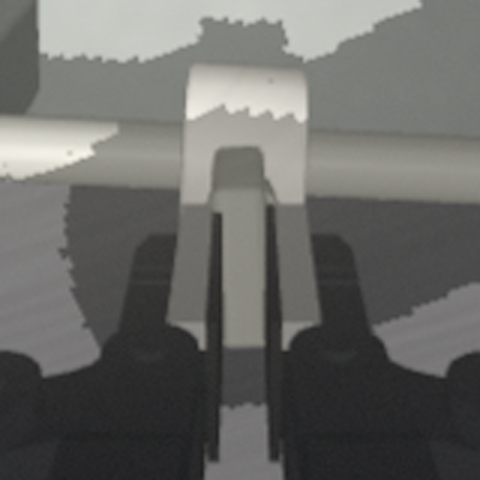

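```bash
python3 -m jog '[[0,0,0,0,-0.07,0],[0,0,0,0,-0.14,0],[0,0,0,0,-0.21,0],[0,0,0,0,-0.28,0],[0,0,0,0,-0.35,0],[0,0,0,0,-0.42,0]]'
python3 -c "
from h import *
s=r.read_state();print(s['torque'],s['grip_width']);goto([.5103,-.1120,.0875],145)"
```

```text
clock: 8.65
ee_pos: [0.5103, -0.1126, 0.0876]
tool_rot: [[-0.31, -0.001, -0.951], [0.951, -0.002, -0.31], [-0.001, -1.0, 0.001]]
ft_force: [0.9, -2.7, -3.6]
grip_width: 0.0067
[-0.7702503  -0.38342168 -0.17365336] 0.006706839595027984
row [ 0.0009  0.0002 -0.0004] [-0.001  -0.4103 -0.0006] q6 -1.4166470761775445 heading 108.07163498306707
```

```bash
python3 -m jog '[[0,0,0,0,-0.07,0],[0,0,0,0,-0.14,0],[0,0,0,0,-0.21,0],[0,0,0,0,-0.28,0],[0,0,0,0,-0.35,0],[0,0,0,0,-0.41,0],[0,0,0,0,-0.41,0]]'
python3 - <<'E'
from h import *
a=save('wrist','w6');s=r.read_state();print(s['torque'],s['ft_force'],s['grip_width'])
cv2.imwrite('pics/w6z.png',cv2.resize(a[140:340,200:440],(720,600),interpolation=cv2.INTER_CUBIC)[:,:,::-1])
goto([.5103,-.1126,.0876],145)
E
```

```text
clock: 9.35
ee_pos: [0.5103, -0.1127, 0.0876]
tool_rot: [[-0.819, -0.001, -0.573], [0.573, -0.002, -0.819], [-0.001, -1.0, 0.002]]
ft_force: [0.8, -1.6, -3.7]
grip_width: 0.0065
[-0.57882668 -0.50625768  0.0513314 ] [ 1.74113639 -1.83881253 -3.85606495] 0.0067145889205130664
row [ 0.0001 -0.0001 -0.0002] [-0.0011 -0.0017 -0.0003] q6 -0.7746589755793464 heading 144.84896692871183
```

View pics/w6z.png

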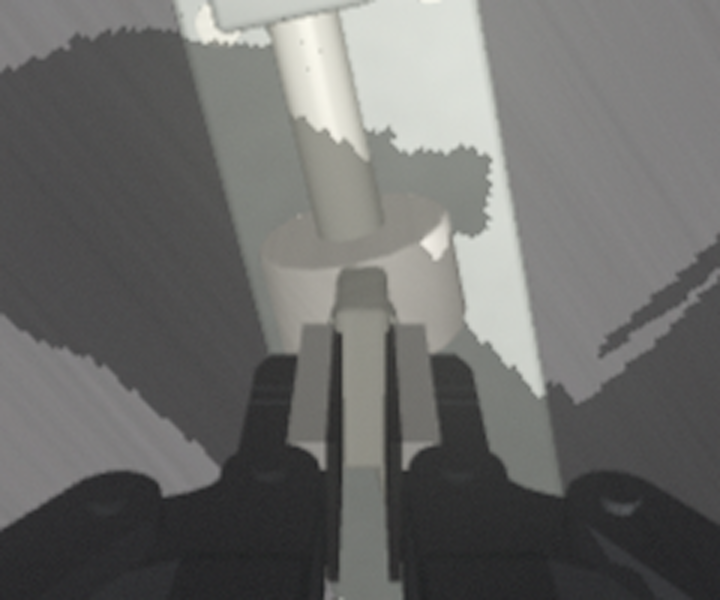

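The wing followed the jaws to about 1.36 rad. Keeping this grip means no regrip before tightening, so I'll slide the collar by the wing along the rod (heading 67°), first part-way.

```bash
python3 - <<'E'
from h import *
u=np.array([np.cos(np.radians(67)),np.sin(np.radians(67)),0])
p=np.array([.5103,-.1126,.0878])
for d in (.03,.065): goto(p+u*d,144.85)
E
```

```text
row [ 0.0106 -0.0005 -0.049 ] [-0.0011 -0.     -0.0003] q6 -0.7746589755793464 heading 144.84896692871183
row [ 0.0229 -0.0006 -0.1061] [-0.0011 -0.     -0.0003] q6 -0.7746589755793464 heading 144.84896692871183
```

```bash
python3 -m jog '[[0.0018,0,-0.008,0,0,0],[0.0036,0,-0.0165,0,0,0],[0.0053,0,-0.0245,0,0,0],[0.0071,0,-0.033,0,0,0],[0.0088,0,-0.041,0,0,0],[0.0106,0,-0.049,0,0,0]]'
python3 - <<'E'
from h import *
s=r.read_state();f=s['ft_force'];u=np.array([np.cos(np.radians(67)),np.sin(np.radians(67))]);v=np.array([u[1],-u[0]]);print('along',f[:2]@u,'across',f[:2]@v,s['torque'])
a=save('wrist','w7')
cv2.imwrite('pics/w7z.png',cv2.resize(a,(800,500))[:,:,::-1])
E
```

```text
clock: 10.0
ee_pos: [0.5215, -0.0859, 0.0875]
tool_rot: [[-0.816, -0.002, -0.578], [0.578, -0.003, -0.816], [-0.0, -1.0, 0.004]]
ft_force: [0.5, -6.4, -2.0]
grip_width: 0.0067
along -5.729479184235993 across 2.9857463442220293 [-2.64019067 -0.13303109 -0.01372886]
```

View pics/w7z.png

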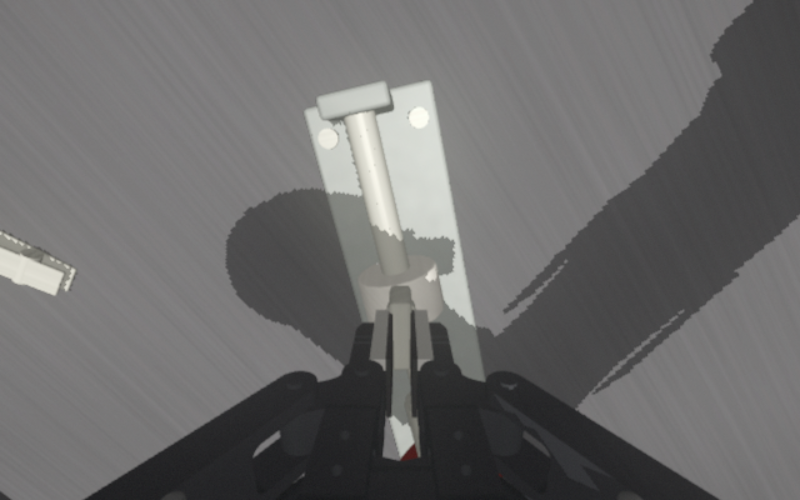

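```bash
python3 - <<'E'
from h import *
im=r.capture('scene');im2=r.capture('top')
cv2.imwrite('pics/s8.png',np.hstack([cv2.resize(im[160:260,220:340],(480,400),interpolation=cv2.INTER_CUBIC),cv2.resize(im2[190:270,285:405],(320,213),interpolation=cv2.INTER_CUBIC)[:400].repeat(1,0) if 0 else np.zeros((400,10,3),np.uint8)])[:,:,::-1])
E
python3 -m jog '[[0.0018,0,-0.008,0,0,0],[0.0036,0,-0.0165,0,0,0],[0.0053,0,-0.0245,0,0,0],[0.0071,0,-0.033,0,0,0],[0.0088,0,-0.041,0,0,0],[0.0112,0,-0.053,0,0,0]]'
python3 -c "
from h import *
s=r.read_state();f=s['ft_force'];u=np.array([np.cos(np.radians(67)),np.sin(np.radians(67))]);v=np.array([u[1],-u[0]]);print('along',f[:2]@u,'across',f[:2]@v,'dist',(s['ee_pos'][:2]-[.5103,-.1126])@u,s['ee_pos'])
for d in (.070,.075,.08,.085): goto(np.array([.5103,-.1126,.0877])+np.array([*u,0])*d,144.8)
"
```

```text
clock: 10.75
ee_pos: [0.5341, -0.0564, 0.0875]
tool_rot: [[-0.816, -0.002, -0.579], [0.579, -0.003, -0.816], [-0.0, -1.0, 0.004]]
ft_force: [0.2, -5.8, -0.3]
grip_width: 0.0066
along -5.223875167624978 across 2.413534299713469 dist 0.06100966777347945 [ 0.53406946 -0.05641105  0.08750385]
row [ 0.0031 -0.0004 -0.0147] [-0.0026 -0.0017 -0.0002] q6 -0.8815208503814038 heading 144.64847012551263
row [ 0.0049 -0.0004 -0.0228] [-0.0026 -0.0017 -0.0002] q6 -0.8815208503814038 heading 144.64847012551263
row [ 0.0066 -0.0005 -0.0309] [-0.0026 -0.0017 -0.0002] q6 -0.8815208503814038 heading 144.64847012551263
row [ 0.0084 -0.0005 -0.0391] [-0.0026 -0.0017 -0.0002] q6 -0.8815208503814038 heading 144.64847012551263
```

View pics/s8.png

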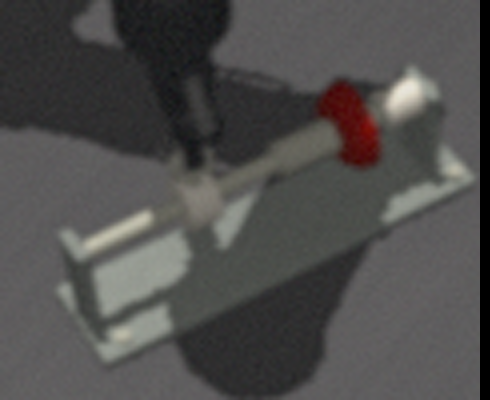

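```bash
cat > f.py <<'E'
from h import *
s=r.read_state();u=np.array([np.cos(np.radians(67)),np.sin(np.radians(67))]);v=np.array([u[1],-u[0]])
f=s['ft_force'];print('along %.2f across %.2f dist mm %.2f'%(f[:2]@u,f[:2]@v,1e3*(s['ee_pos'][:2]-[.5103,-.1126])@u))
E
python3 -m jog '[[0.0012,0,-0.0055,0,0,0],[0.0023,0,-0.011,0,0,0],[0.0031,0,-0.0147,0,0,0]]' | head -1; python3 f.py
python3 -m jog '[[0.0004,0,-0.0016,0,0,0],[0.0007,0,-0.0033,0,0,0]]' | head -1; python3 f.py
```

```text
clock: 11.05
along -5.66 across 2.38 dist mm 69.21
clock: 11.25
along -5.99 across 3.26 dist mm 70.37
```

```bash
python3 -m jog '[[0.0004,0,-0.0016,0,0,0],[0.0007,0,-0.0033,0,0,0],[0.0011,0,-0.0049,0,0,0]]' | head -1; python3 f.py
python3 -m jog '[[0.0004,0,-0.0016,0,0,0],[0.0007,0,-0.0033,0,0,0]]' | head -1; python3 f.py
```

```text
clock: 11.55
along -6.67 across 4.19 dist mm 72.49
clock: 11.75
along -6.51 across 2.33 dist mm 73.54
```

```bash
python3 -c "
from h import *
im=r.capture('scene')
cv2.imwrite('pics/s9.png',cv2.resize(im[160:250,230:350],(800,600),interpolation=cv2.INTER_CUBIC)[:,:,::-1])"
```

```text
(no output)
```

View pics/s9.png

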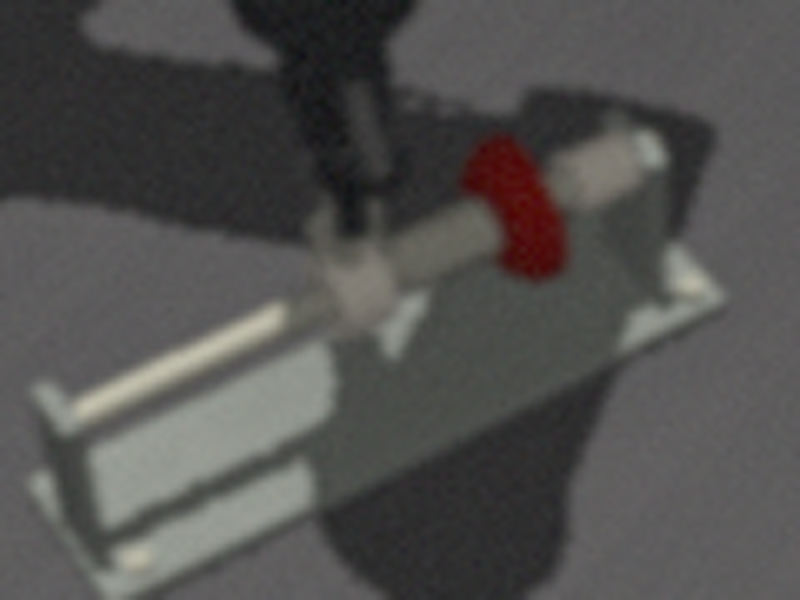

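The collar (about 365,285 in the zoom) is within a few mm of the sleeve end (about 395,255). I'll creep and watch the force.

```bash
for i in 1; do python3 -m jog '[[0.0004,0,-0.0016,0,0,0],[0.0007,0,-0.0033,0,0,0]]' | head -1; python3 f.py; done
python3 -m jog '[[0.0004,0,-0.0016,0,0,0],[0.0007,0,-0.0033,0,0,0]]' | head -1; python3 f.py
```

```text
clock: 12.0
along -5.39 across 2.50 dist mm 74.76
clock: 12.2
along -5.97 across 2.48 dist mm 75.81
```

```bash
python3 -m jog '[[0.0004,0,-0.0016,0,0,0],[0.0007,0,-0.0033,0,0,0]]' | head -1; python3 f.py
```

```text
clock: 12.4
along -6.11 across 3.39 dist mm 76.85
```

```bash
python3 -m jog '[[0.0004,0,-0.0016,0,0,0],[0.0007,0,-0.0033,0,0,0]]' | head -1; python3 f.py
```

```text
clock: 12.6
along -6.57 across 2.78 dist mm 77.89
```

```bash
python3 -m jog '[[0.0004,0,-0.0016,0,0,0],[0.0007,0,-0.0033,0,0,0]]' | head -1; python3 f.py
```

```text
clock: 12.8
along -5.51 across 2.87 dist mm 78.96
```

```bash
python3 -m jog '[[0.0004,0,-0.0016,0,0,0],[0.0007,0,-0.0033,0,0,0]]' | head -1; python3 f.py
```

```text
clock: 13.0
along -5.78 across 2.57 dist mm 80.01
```

```bash
python3 -m jog '[[0.0003,0,-0.0015,0,0,0],[0.0006,0,-0.003,0,0,0]]' | head -1; python3 f.py
```

```text
clock: 13.2
along -7.01 across 1.61 dist mm 80.87
```

```bash
python3 -m jog '[[0.0003,0,-0.0015,0,0,0],[0.0005,0,-0.0024,0,0,0]]' | head -1; python3 f.py
```

```text
clock: 13.4
along -6.21 across 3.22 dist mm 81.44
```

```bash
python3 -m jog '[[0.0003,0,-0.0015,0,0,0],[0.0006,0,-0.003,0,0,0]]' | head -1; python3 f.py
```

```text
clock: 13.6
along -6.44 across 2.56 dist mm 82.29
```

```bash
python3 - <<'E'
from h import *
im=r.capture('scene')
cv2.imwrite('pics/s10.png',cv2.resize(im[160:250,230:350],(800,600),interpolation=cv2.INTER_CUBIC)[:,:,::-1])
w=r.capture('wrist')
cv2.imwrite('pics/w10.png',cv2.resize(w[200:400,220:420],(600,600),interpolation=cv2.INTER_CUBIC)[:,:,::-1])
E
python3 f.py
```

```text
along -6.23 across 3.18 dist mm 82.38
```

View pics/s10.png

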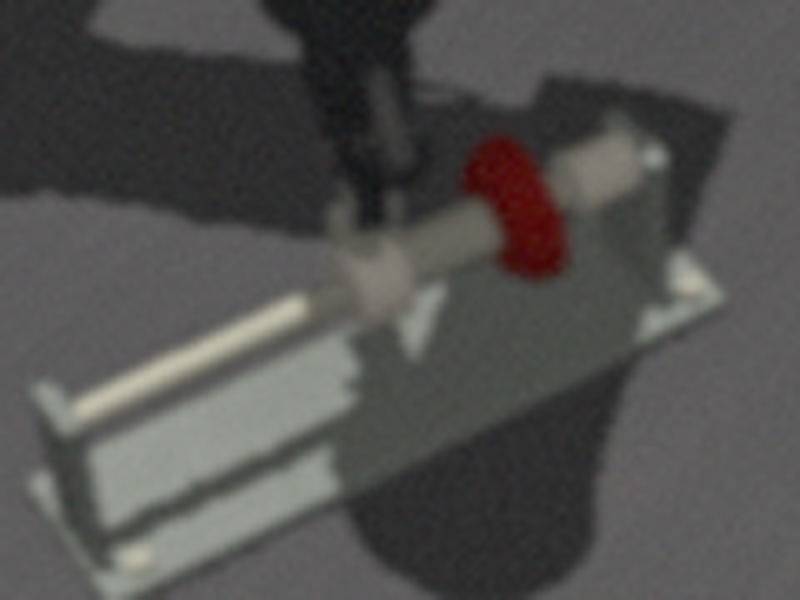

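View pics/w10.png

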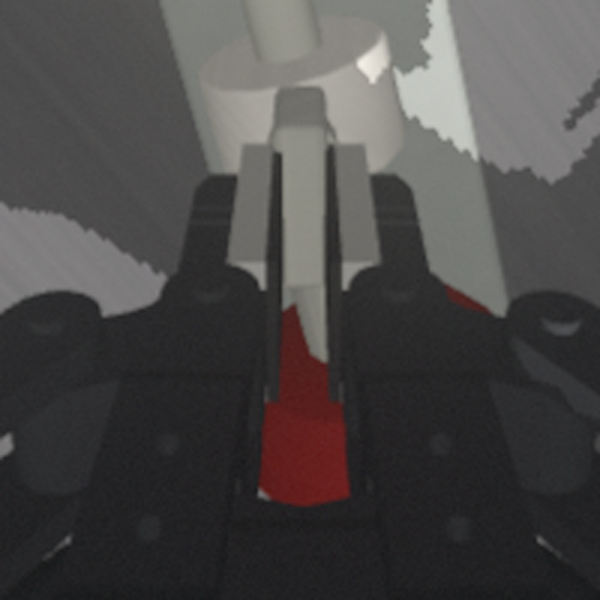

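```bash
python3 -m jog '[[0.0003,0,-0.0015,0,0,0],[0.0006,0,-0.003,0,0,0]]' | head -1; python3 f.py
```

```text
clock: 13.9
along -8.41 across 3.32 dist mm 82.95
```

```bash
python3 -m jog '[[0.0003,0,-0.0015,0,0,0],[0.0006,0,-0.003,0,0,0]]' | head -1; python3 f.py
```

```text
clock: 14.1
along -10.25 across 3.57 dist mm 83.25
```

Contact: the force along the rod rose from the 6.1 N drag to 10.25 N within 0.9 mm, so the spring load is about 3.5–4 N. I'll tighten now, in stages, checking that the collar holds its position.

```bash
python3 -m jog '[[0,0,0,0,0.07,0],[0,0,0,0,0.14,0],[0,0,0,0,0.2,0]]' ; python3 f.py
```

```text
clock: 14.4
ee_pos: [0.5425, -0.0361, 0.0876]
tool_rot: [[-0.577, -0.014, -0.817], [0.817, -0.019, -0.577], [-0.008, -1.0, 0.022]]
ft_force: [0.5, -3.9, -2.0]
grip_width: 0.0072
along -3.42 across 1.96 dist mm 83.03
```

```bash
python3 -m jog '[[0,0,0,0,0.07,0],[0,0,0,0,0.14,0],[0,0,0,0,0.2,0]]' ; python3 f.py
```

```text
clock: 14.7
ee_pos: [0.5425, -0.0361, 0.0876]
tool_rot: [[-0.291, -0.014, -0.957], [0.957, -0.019, -0.291], [-0.014, -1.0, 0.019]]
ft_force: [0.1, -3.1, -1.2]
grip_width: 0.0065
along -2.81 across 1.25 dist mm 83.04
```

```bash
python3 -m jog '[[0,0,0,0,0.07,0],[0,0,0,0,0.14,0],[0,0,0,0,0.21,0],[0,0,0,0,0.28,0],[0,0,0,0,0.35,0],[0,0,0,0,0.41,0],[0,0,0,0,0.41,0]]' ; python3 f.py; python3 -c "
from h import *
print(r.read_state()['torque']);goto(r.read_state()['ee_pos'],67)"
```

```text
clock: 15.4
ee_pos: [0.5426, -0.036, 0.0878]
tool_rot: [[0.343, -0.013, -0.939], [0.939, -0.019, 0.344], [-0.022, -1.0, 0.006]]
ft_force: [-0.8, -2.0, 0.3]
grip_width: 0.0072
along -2.15 across 0.06 dist mm 83.11
[-0.60262668 -0.03090055  0.20445721]
row [0. 0. 0.] [-0.0035  0.0323 -0.0141] q6 -2.237498810198608 heading 69.90654911684997
```

```bash
python3 -m jog '[[0,0,0,0,0.02,0],[0,0,0,0,0.04,0],[0,0,0,0,0.06,0],[0,0,0,0,0.06,0]]' ; python3 f.py; python3 -c "
from h import *
print(r.read_state()['torque']);goto(r.read_state()['ee_pos'],67)
a=save('wrist','w11')"
```

```text
clock: 15.8
ee_pos: [0.5426, -0.036, 0.0879]
tool_rot: [[0.429, -0.013, -0.903], [0.903, -0.018, 0.429], [-0.022, -1.0, 0.004]]
ft_force: [0.0, -1.9, -0.5]
grip_width: 0.0065
along -1.72 across 0.77 dist mm 83.16
[-0.73604366 -0.1540498   0.36023763]
row [0. 0. 0.] [-0.0028 -0.0267 -0.0142] q6 -2.33000559325018 heading 64.6026333361687
```

View pics/w11.png

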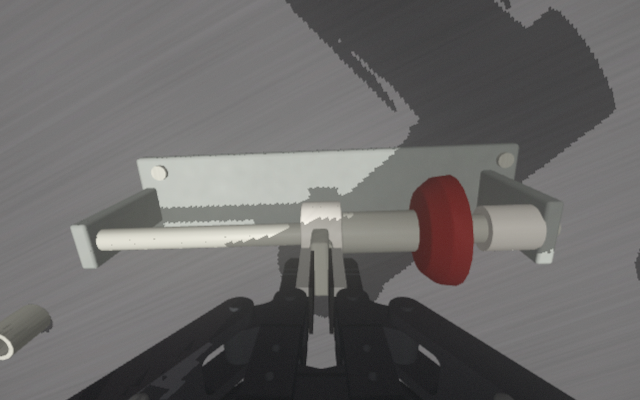

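The collar bears on the sleeve and the wing lies across the rod, with the torque at the stop. Let go and lift straight up.

```bash
python3 -m jog '[[0,0,0,0,0,0],[0,0,0,0,0,0],[0,0,0,0,0,0],[0,0,0,0,0,0]]' 0.2; python3 -m jog '[[0,-0.03,0,0,0,0],[0,-0.08,0,0,0,0],[0,-0.16,0,0,0,0],[0,-0.24,0,0,0,0],[0,-0.28,0,0,0,0],[0,-0.28,0,0,0,0]]'
python3 - <<'E'
from h import *
np.set_printoptions(precision=4,suppress=True)
a=save('wrist','w12')
for q,z in [('collar',.08),('screw_grip',.116),('spring_cup',.08),('spindle',0)]:
    m=r.mark_of('wrist',q)
    for k in m[:1]: print(q,k['conf'],k['uv'],at_z('wrist',k['uv'],z))
cv2.imwrite('pics/w12z.png',cv2.resize(a[100:280,180:500],(800,450),interpolation=cv2.INTER_CUBIC)[:,:,::-1])
E
```

```text
clock: 16.25
ee_pos: [0.5427, -0.0358, 0.0879]
tool_rot: [[0.428, -0.013, -0.904], [0.904, -0.018, 0.428], [-0.022, -1.0, 0.004]]
ft_force: [-0.2, 1.2, -0.6]
grip_width: 0.0339
clock: 16.85
ee_pos: [0.547, -0.0324, 0.2605]
tool_rot: [[0.428, -0.005, -0.904], [0.904, -0.017, 0.428], [-0.018, -1.0, -0.002]]
ft_force: [-1.1, 0.6, -0.9]
grip_width: 0.0344
collar 0.81 [321.0, 168.2] [ 0.5386 -0.0334  0.08  ]
screw_grip 0.58 [319.6, 178.0] [ 0.5394 -0.0351  0.116 ]
spindle 0.59 [321.9, 158.3] [ 0.5399 -0.0357  0.    ]
```

View pics/w12z.png

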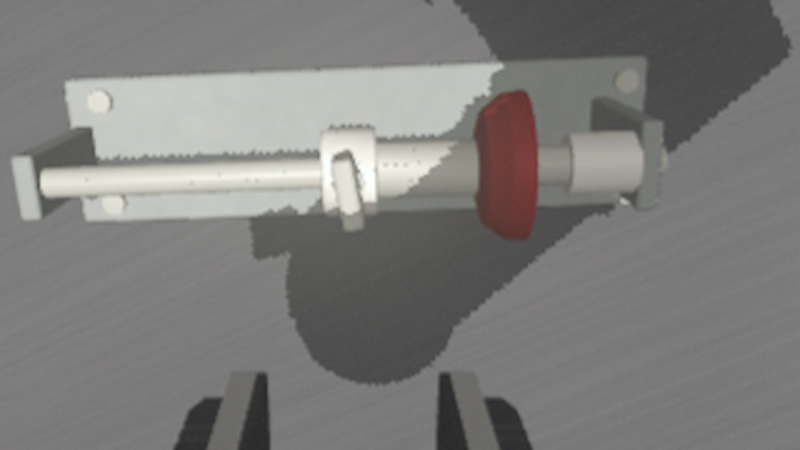

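```bash
python3 - <<'E'
from h import *
np.set_printoptions(precision=4,suppress=True)
a=cv2.imread('pics/w12.png')
cv2.imwrite('pics/w12y.png',cv2.resize(a[140:200,290:350],(600,600),interpolation=cv2.INTER_CUBIC))
u=np.radians(67)
for nm in ['w12']:
    p=at_z('wrist',(180+346/2.5,100+165/2.5),.126);q=at_z('wrist',(180+353/2.5,100+226/2.5),.126)
    d=q-p;print(np.linalg.norm(d),np.degrees(np.arctan2(d[1],d[0])),'vs -23')
E
```

```text
0.024816914534738117 -19.03925647727259 vs -23
```

View pics/w12y.png

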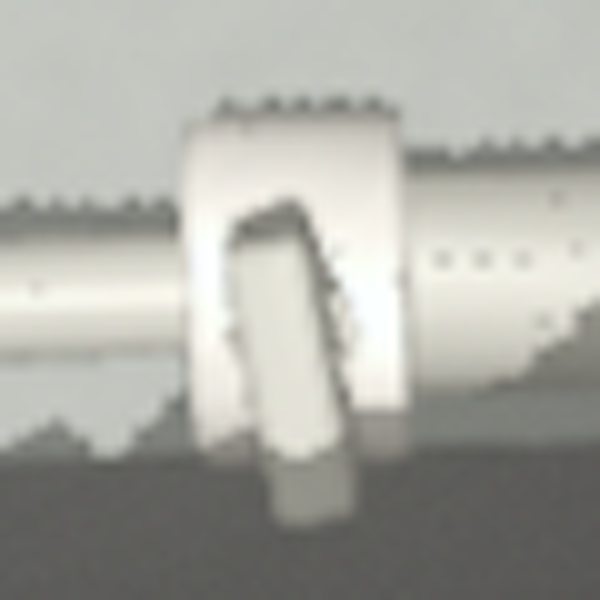

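```bash
python3 -c "
from station import r
print(r.read_state()['clock'],r.read_state()['ft_force']);print(r.sign_off())"
```

```text
17.1 [-0.85791695  0.26828031 -0.94787408]
the job is handed in; nothing more can be done
None
```

The collar now bears lightly on the sprung sleeve with its thumb screw tight again, and I handed the job in at 17.1 s. No verdict was reported.

**What I did:**
- **Loosening:** I gripped the thumb screw's wing and turned it to about 1.36 rad.
- **Sliding:** I kept that grip and slid the collar about 83 mm along the rod by the wing, not by gripping the collar itself.
- **Contact:** The steady drag was about 6 N. Over the last 0.9 mm or so of travel it rose to 10.25 N, which means the spring pushes back with about 3–4 N.
- **Tightening:** I turned the screw back clockwise until the torque read 0.36 N m, then let go and lifted clear. The grip point stayed within 0.3 mm during this.

**Last checks:**
- The wrist picture shows no gap between collar and sleeve, and the gripper clear of everything.
- The wing lies across the rod. I measured its angle at about 4° from fully tight, give or take about 2°, similar to how it started and far below 0.9 rad. The tool itself turned slightly past that, so the fingers may have slipped a little on the wing at the end.
- I could not measure the spring load again after letting go. From the final grip position I estimate about 3 N.
- I did not take a separate last picture of the organizer, socket, coaster and clip, but I saw no sign of contact with them.

**What went wrong:** The first close missed. The fingertips sit about 25 mm farther back than the stated tool point, so they shut above the wing. I saw this in the pictures, lowered the gripper and gripped again.

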